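# Set up the sloped carving desk and load the block

## Task

On the sloped carving desk, slide the grey side stop along the ledge until its black pointer is on the red mark (not the blue one), then fold its orange clamp lever fully down to lock it there. Then lay the leaf-pattern printing block on the slope, picture up and long way up the slope, with its lower short end resting on the ledge and its right long side (seen from the robot) against the stop; set it down without dropping it, and leave the other things on the table alone.

Things in the scene. Friction and masses are not known exactly. Their poses are not given: they have to be found in the camera images.
- block: wooden printing block with a tan top carved with a dark leaf outline, 130 x 60 x 22 mm, 0.1 to 0.25 kg, lying loose on the table picture up. Origin: centre of its underside; x along the 130 mm length, z up out of the picture. Either short end may be the lower one
- slope: plywood board of the fixed desk, 250 mm wide, 200 mm long, rising 25 degrees away from the robot. Origin: middle of its foot, on its surface, at the ledge wall, 34 mm above the table; x up the slope, y left along the ledge, z out of the board. The aluminium ledge covers x -40 to 0 mm and stands 14 mm out of the board, its wall square to it
- stop (a joint): place of the grey stop on the ledge, m, -0.10 to 0.10: y of its middle in the slope's frame. It slides at about 8 N, by its lever's sides or its flank; locked too, so do not push it hard then. 30 mm wide (y): a saddle on the ledge (x -22 to 0, z 14 to 32 mm) and a jaw over the board (x 0 to 35, z 2 to 26 mm), in the slope's frame
- stop_pointer (a point): tip of the black pointer on the middle of the stop, axes as the slope's; it must come to the red mark along y
- stop_face (a point): middle of the jaw's left (+y) face, the face that the block lies against; axes as the slope's, 17 mm up the slope from the ledge wall
- lever (a joint): angle of the orange clamp lever: 0 = square out of the board (open), 1.5 = folded down up the slope over the jaw (locked, end stop). Starts at 0 to 0.25. About 2 N at its tip moves it and it stays where left
- lever_hinge (a point): the lever's hinge, axis along the ledge (y of the slope), 38 mm out of the board plane and 11 mm down the slope from the ledge wall
- lever_tip (a point): free end of the lever, 48 mm from the hinge; the lever is 14 mm wide along the ledge and 8 mm thick
- mark_red: red stripe painted on the ledge, 8 mm wide, 17 mm long; origin at its middle, y along the ledge
- mark_blue: blue stripe like the red one, a different setting, not wanted now; the two may be in either order
- bottle: white ink bottle, 60 mm wide, 130 mm tall, orange cap, standing; bystander; origin at the centre of its underside
- gouge_tray: grey tray 170 x 110 x 22 mm with four wooden-handled gouges; bystander; origin at the centre of its underside
- spare_block: cork-brown spare block 150 x 110 x 18 mm with tracing paper on top; bystander; origin at the centre of its underside
- brayer: ink roller, 175 mm long, black rubber roll 90 mm wide, dark wooden handle; bystander; origin at the centre of its underside
Mind the look-alikes: they are no part of the job. There is more than one size of the block; the job needs the largest.

How it is judged:
By the outcome, as a careful person would: the job done as asked, in the order asked, and still so for the second after the job is handed in, with the robot touching nothing.
It also fails if it takes over 69 s, if anything falls off the work surface, if the arm or the gripper's body presses on something with over 40 N, if the wrist force passes 120 N, or if a joint passes its speed limit or range.

## Robot

A 6-joint arm with a two-finger parallel gripper is mounted at the origin on the work surface. World frame = base frame: x ahead of the robot, y to its left, z up, the work surface at z = 0. Lengths are in m, angles in rad, forces in N, time in s.
With the tool pointing down it reaches from about 0.3 to 0.75 m from the base axis. Payload 8.5 kg.
Tool frame: the origin (TCP) lies on the centre line of the jaws, within the pads' length; the fingertips stand 17 mm ahead of it and the grasp point (between the pads) lies 2 mm behind it; z points along the fingers, y is the line along which they close (so a half turn about z gives the same grasp; the last joint's range is limited). The gripper opens to 88 mm and grips with 3 to 60 N. Pads are 18 mm wide; open, the fingers measure 123 mm over their backs; the gripper's body (75 mm by 187 mm) begins 45 mm behind the grasp point.
Start: joints at [-1.503, 0.381, 1.297, -0, 1.464, -0.215], TCP at [0.153, -0.528, 0.256] pointing down, gripper open.
Joint ranges: [-3.11, 3.11], [-0.89, 2.33], [0.22, 2.48], [-1.42, 4.56], [0.17, 2.85], [-2.88, 2.88]. Speed limits (rad/s): [2.39, 2.39, 3.14, 3.14, 3.14, 3.14].

## Interface

Orientations are given as [roll, pitch, yaw] about the fixed x, y, z axes, in that order (R = Rz(yaw) Ry(pitch) Rx(roll)).
In Python, from rig import r, camera, calibration gives the robot as it stands. The module is installed in compiled form; this text tells all that it offers.
- The arm moves only by the tool send_rows, never from a script. Its arguments are lists of equal length, an entry for each row: "dp": the shift along the tool's x, y, z in m, a list of three; "twist": the turn about the tool's z in degrees. A call has 1 to 8 rows; each row shifts and turns the commanded pose from where the row before left it, along the tool's axes as they then stand; what a row does not reach is not made up. A row lasts 1/12 s, in which the tool goes at most 41.7 mm and 7.16 degrees, less where a joint would pass 70% of its speed; a pose out of reach is approached as far as the arm can. A call is refused whole if a number of a shift passes 0.0417 or a number of a turn 7.16, either way. A call with a gripper value outside its range is refused whole. "grip" is the opening, from 0 (shut) to 1 (fully open), set as the call begins (left out, the last holds). The fingers move at their own pace and stop on an object; "newtons" is the grip in N (left out, the last holds). Time passes only in rows, so rows that do not move let the fingers close. It gives the time, the measured TCP pose, the force, the opening and the grip force at its end, in the units of the state.
- r.state(): the state, without advancing time (a new reading comes with each control period).
- camera(name): name is "scene" or "top"; returns the picture (384x512x3 uint8, red, green, blue); there is no depth.
- calibration(name): a dict with "fov_y" (degrees; the focal length in pixels is half the picture's height over the tangent of half this angle, whatever the lens; pixels are square), "cx", "cy" (the principal point, pixels), "R" (3x3) and "t" (3): a world point X has camera coordinates R X + t. Camera axes: x right, y down, z forward; pixel columns grow to the right and rows downward; lengths in m; the calibration is good to about 2 mm. A picture is of the moment at which its call begins. calibration takes no time and is no camera call.
- r.finish_job(): hands the job in; it is judged then, once.
The state is a dict: "clock": time; "q": joint angles; "dq": joint speeds; "tau": joint torques, N m; "ee_pos": TCP position; "tcp_rot": TCP orientation; "ft_force": force on the tool from outside, world axes, zero at the start; "ft_torque": the same for the moment, N m; "gripper_width": finger opening in m; "gripper_force": force on a finger pad.
Only numpy, scipy, OpenCV 4.12 (cv2) and the standard library are available. Lean on these libraries where they do the work, as an engineer would, in place of code of your own. Each camera call takes 0.05 s, during which the arm holds its last target. There are 200 camera calls.

## Working session

There is one attempt and no reset: what is moved stays moved. The work goes in short steps, Python scripts to look and compute and a tool call to move; the robot and the scene stay as the last step left them, time stands still between calls to the robot, and variables do not carry over. Pictures are saved under pics/ and viewed, at most 10 in all, crops included, and the job is handed in when it is done.

Besides the shell and the picture viewer there is one more tool, called after "Emit:" as a command line: name --pt "numbers of a row" for each row, then --argument value for the rest. send_rows: Moves the arm, as the interface text tells. Its arguments: {"type":"object","properties":{"dp":{"type":"array","items":{"type":"array","items":{"type":"number"}}},"twist":{"type":"array","items":{"type":"number"}},"grip":{"type":"number"},"newtons":{"type":"number"}},"required":["dp","twist"]}

```bash
mkdir -p pics; python3 - <<'E'
from rig import r,camera,calibration
import cv2,numpy as np
for n in("scene","top"):
    im=camera(n); cv2.imwrite(f"pics/{n}0.png",cv2.resize(im[:,:,::-1],None,fx=1.5,fy=1.5,interpolation=cv2.INTER_CUBIC))
    np.save(f"pics/{n}0.npy",im); c=calibration(n); print(n,c)
print(r.state())
E
```

```text
scene {'fov_y': 44.71828945294021, 'cx': 254.18550143054503, 'cy': 189.33586465129878, 'R': array([[ 0.82098128,  0.57081857, -0.01248592],
       [ 0.38656253, -0.57180258, -0.72360985],
       [-0.42018942,  0.58924355, -0.69009629]]), 't': array([-0.39894979, -0.13088287,  1.79970387])}
top {'fov_y': 46.64803188867964, 'cx': 259.7771346675715, 'cy': 185.83765986019404, 'R': array([[-0.01472522, -0.99981054, -0.01272982],
       [-0.98885515,  0.01644786, -0.14796943],
       [ 0.14815077,  0.01040907, -0.98891001]]), 't': array([-0.01098379,  0.49641821,  1.37537438])}
{'clock': 0.1, 'q': array([-1.50333287e+00,  3.81125291e-01,  1.29813478e+00, -1.76055350e-05,
        1.46362998e+00, -2.15299707e-01]), 'dq': array([-0.0006989 , -0.00040702, -0.00219279,  0.0005652 , -0.00156278,
        0.00059424]), 'tau': array([ 2.27561184e-03, -4.38655400e+01, -2.24913955e+01,  7.13569927e-02,
        3.42332362e-02, -7.24668052e-05]), 'ee_pos': array([ 0.15343368, -0.52792643,  0.25521823]), 'tcp_rot': array([-3.14032148e+00, -2.60076860e-04,  2.82764891e-01]), 'ft_force': array([ 0.15853654,  0.37338498, -0.5849061 ]), 'ft_torque': array([ 0.01054264, -0.02603414, -0.01082245]), 'gripper_force': 0.0, 'gripper_width': 0.08810922764857754}
```

View pics/scene0.png

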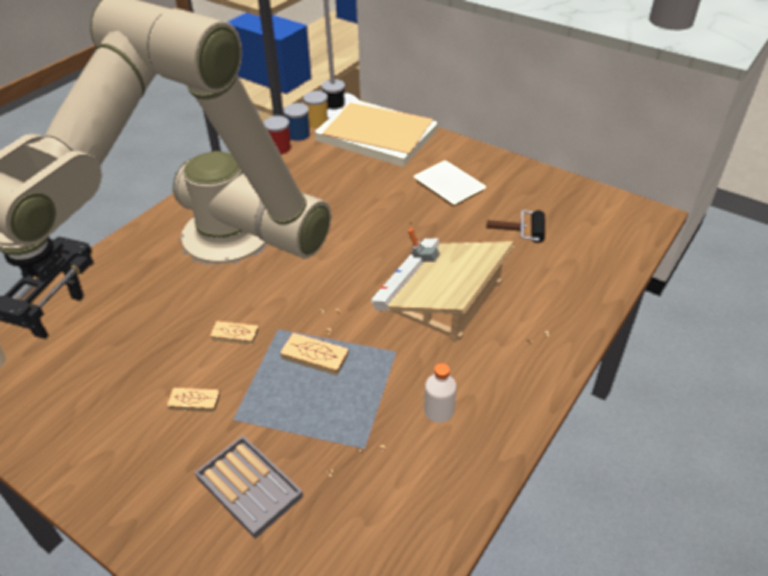

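View pics/top0.png

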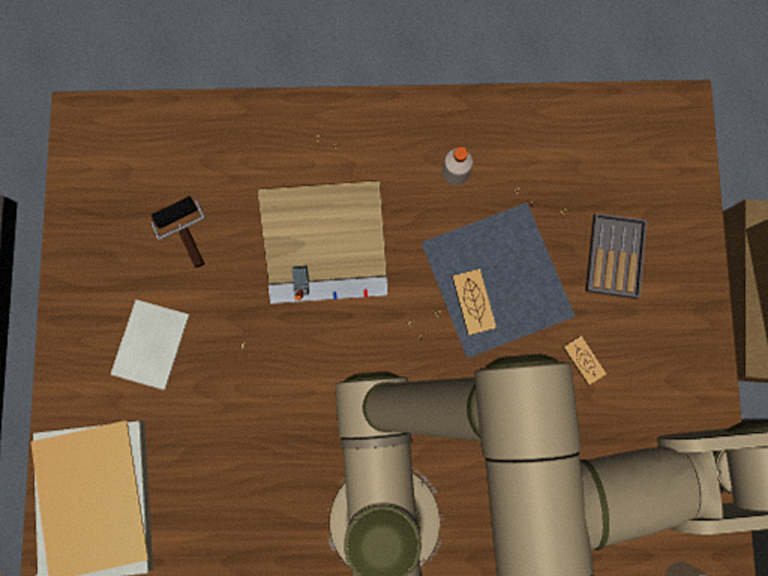

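Look-alikes for the block are three leaf blocks. In the scene image (768-wide), the large one is on the mat at (315,351), and the small ones are at (234,331) and (193,399). In the top view they are at (474,301) and (586,360), and the third is hidden. The spare block should be the pale sheet at top (150,345) or the tan stack. I choose the one on the mat. The red mark is at top (365,293), blue at (335,295), and the stop is at the left end at (300,280).

```bash
cat > h.py <<'E'
import numpy as np,cv2
from rig import r,camera,calibration
def cam(n):
    c=calibration(n); f=192/np.tan(np.radians(c["fov_y"]/2))
    K=np.array([[f,0,c["cx"]],[0,f,c["cy"]],[0,0,1]]); return K,np.array(c["R"]),np.array(c["t"])
C={n:cam(n) for n in("scene","top")}
def tri(ps,pt):
    P=[C[n][0]@np.c_[C[n][1],C[n][2]] for n in("scene","top")]
    X=cv2.triangulatePoints(P[0],P[1],np.float64(ps).reshape(2,1),np.float64(pt).reshape(2,1)).ravel(); X=X[:3]/X[3]
    return X,max(np.linalg.norm(proj("scene",X)-ps),np.linalg.norm(proj("top",X)-pt))
def proj(n,X):
    K,R,t=C[n]; p=K@(R@np.asarray(X)+t); return p[:2]/p[2]
def atz(n,p,z):
    K,R,t=C[n]; d=R.T@np.linalg.solve(K,[p[0],p[1],1]); o=-R.T@t; return o+d*(z-o[2])/d[2]
def crop(im,x,y,w,h,s): return cv2.resize(im[y:y+h,x:x+w,::-1],None,fx=s,fy=s,interpolation=cv2.INTER_CUBIC)
def blobs(im,lo,hi,box,amin=3):
    x,y,w,h=box; hsv=cv2.cvtColor(im[y:y+h,x:x+w],cv2.COLOR_RGB2HSV)
    m=cv2.inRange(hsv,np.array(lo),np.array(hi)); n,l,s,c=cv2.connectedComponentsWithStats(m)
    return [(s[i,4],(c[i]+[x,y]).round(2)) for i in range(1,n) if s[i,4]>=amin]
E
python3 - <<'E'
from h import *
S=np.load("pics/scene0.npy");T=np.load("pics/top0.npy")
m=np.vstack([np.hstack([crop(S,245,147,100,75,4),crop(T,170,130,100,75,4)]),np.hstack([crop(S,175,210,80,60,5),crop(T,280,170,80,60,5)])])
cv2.imwrite("pics/m1.png",m)
for n,im,b in(("scene",S,(245,140,100,80)),("top",T,(170,115,100,90))):
    for col,lo,hi in(("red",(172,110,80),(180,255,255)),("red0",(0,110,80),(3,255,255)),("blue",(105,100,60),(130,255,255)),("orange",(5,170,100),(14,255,255))):
        print(n,col,blobs(im,lo,hi,b))
E
```

```text
scene red []
scene red0 []
scene blue []
scene orange [(np.int32(25), array([274.76, 157.08]))]
top red []
top red0 [(np.int32(12), array([243.25, 194.92]))]
top blue [(np.int32(11), array([222.82, 196.45]))]
top orange [(np.int32(8), array([198.5, 197.5])), (np.int32(8), array([252.5, 198. ])), (np.int32(4), array([218.5 , 200.25])), (np.int32(4), array([225.5, 200. ])), (np.int32(8), array([235.25, 199.12])), (np.int32(11), array([209.  , 201.18]))]
```

View pics/m1.png

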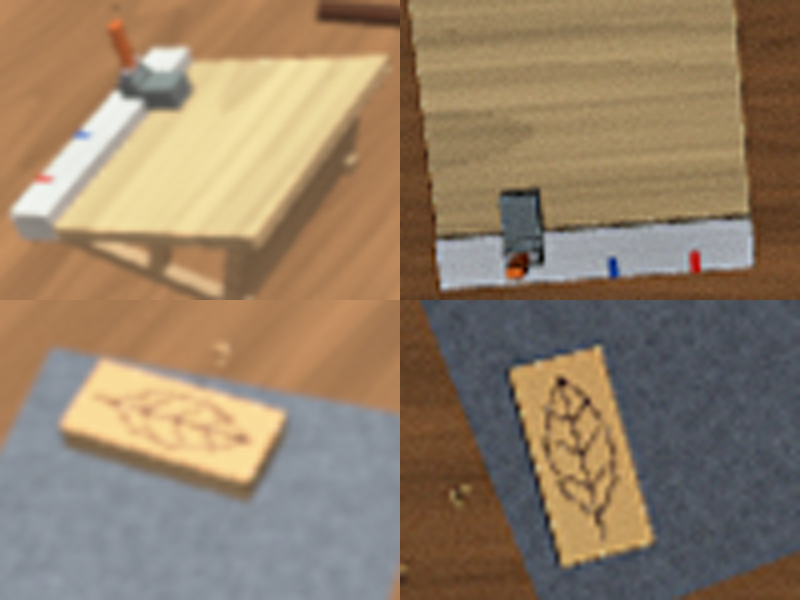

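```bash
cat >> h.py <<'E'
from scipy.optimize import least_squares
a=np.radians(25)
def RS(yaw):
    c,s=np.cos(yaw),np.sin(yaw); return np.array([[c,-s,0],[s,c,0],[0,0,1]])@np.array([[np.cos(a),0,-np.sin(a)],[0,1,0],[np.sin(a),0,np.cos(a)]])
def s2w(q,p): return q[:3]+RS(q[3])@(np.asarray(p)/1000)
E
cat > fit.py <<'E'
from h import *
mt=lambda u,v:((u-400+.5)/4-.5+170,(v+.5)/4-.5+130)
ms=lambda u,v:((u+.5)/4-.5+245,(v+.5)/4-.5+147)
ft=lambda u,v:((u+.5)/1.5-.5,(v+.5)/1.5-.5)
obs=[("top",mt(442,289),(-40,125,14)),("top",mt(752,265),(-40,-125,14)),("top",mt(438,240),(0,125,14)),("top",mt(750,216),(0,-125,14)),
("top",ft(258,189),(200,125,0)),("top",ft(380,181),(200,-125,0)),("scene",ms(388,57),(200,125,0)),("scene",ms(257,240),(200,-125,0)),("scene",ms(14,213),(-40,-125,14))]
res=lambda q:np.concatenate([proj(n,s2w(q,p))-o for n,o,p in obs])
s=least_squares(res,[.45,0.1,.034,0],loss="soft_l1");q=s.x;print("slope",q.round(4));print(res(q).reshape(-1,2).round(1))
np.save("slope.npy",q)
inv=lambda X:RS(q[3]).T@(X-q[:3])*1000
def onplane(n,p,z):
    f=least_squares(lambda v:proj(n,s2w(q,(v[0],v[1],z)))-p,[0,0]); return f.x.round(1)
for nm,p in(("red",(243.25,194.92)),("blue",(222.82,196.45))): print(nm,onplane("top",p,14))
for nm,p in(("red",ms(43,179)),("blue",ms(82,135))): print(nm,"scene",onplane("scene",p,14))
for nm,p in(("jawL",mt(501,190)),("jawR",mt(541,190))): print(nm,onplane("top",p,26))
X,e=tri(ms(117,23),mt(513,271)); print("levertip",inv(X).round(1),e,X.round(3))
bt=lambda u,v:((u-400+.5)/5-.5+280,(v-300+.5)/5-.5+170)
bs=lambda u,v:((u+.5)/5-.5+175,(v-300+.5)/5-.5+210)
P=[]
for t,sc in(((512,368),(287,408)),((602,347),(250,487)),((653,542),(62,432)),((562,566),(102,358))):
    X,e=tri(bs(*sc),bt(*t)); P.append(X); print("block",X.round(4),round(e,2))
    print("  atz", atz("top",bt(*t),.023).round(4))
P=np.array(P);print(P.mean(0),[np.linalg.norm(P[i]-P[(i+1)%4]).round(4) for i in range(4)])
d=P[0]+P[1]-P[2]-P[3];print("yaw",np.arctan2(d[1],d[0]))
E
python3 fit.py
```

```text
slope [0.501  0.1141 0.0304 0.0562]
[[-0.2 -0.5]
 [ 0.6 -0.1]
 [-0.7 -0.2]
 [ 0.2  0.1]
 [-0.6 -0. ]
 [-0.6 -0.6]
 [-0.2  0.3]
 [-0.9 -0.1]
 [-1.1  0.6]]
red [-33.6 -77.8]
blue [-33.8 -12.6]
red scene [-38.4 -73.2]
blue scene [-38.   -7.9]
jawL [39.4 66.9]
jawR [37.1 36. ]
levertip [-6.9 55.9 88.7] 0.2633504845450116 [0.454 0.167 0.108]
block [ 0.5052 -0.1527  0.026 ] 0.47
  atz [ 0.5046 -0.1539  0.023 ]
block [ 0.5196 -0.2115  0.0167] 0.58
  atz [ 0.5172 -0.2119  0.023 ]
block [ 0.3928 -0.2407  0.0142] 0.19
  atz [ 0.3917 -0.2398  0.023 ]
block [ 0.3778 -0.1818  0.0213] 0.08
  atz [ 0.3775 -0.1818  0.023 ]
[ 0.44884245 -0.19665391  0.0195415 ] [np.float64(0.0612), np.float64(0.1301), np.float64(0.0611), np.float64(0.1308)]
yaw 0.22569268574564985
```

```bash
sed -i 's/^s=least_squares.*/o3=np.array([0.034]); s=least_squares(lambda v:res(np.array([v[0],v[1],.034,v[2]]))[:12],[.5,.1,.05]);q=np.array([s.x[0],s.x[1],.034,s.x[2]]);print("slope",q.round(4));print(res(q).reshape(-1,2).round(1))/' fit.py; cat >> h.py <<'E'
def to(X):
    s=r.state(); rp=s["tcp_rot"]
    from scipy.spatial.transform import Rotation as Ro
    M=Ro.from_euler("xyz",rp).as_matrix(); d=M.T@(np.asarray(X)-s["ee_pos"])
    print("t",round(s["clock"],2),"pos",s["ee_pos"].round(4),"yaw",round(rp[2],4),"dp",(d*1000).round(1),"F",s["ft_force"].round(1))
E
python3 fit.py; python3 - <<'E'
from h import *
q=np.load("slope.npy")
for p in((-11,51.4,38),(-11+48*np.sin(.1),51.4,38+48*np.cos(.1)),(-11+35*np.sin(.1),51.4,38+35*np.cos(.1))): print(s2w(q,p).round(4))
E
```

```text
slope [0.4996 0.1131 0.034  0.0531]
[[-0.2 -0.3]
 [ 0.8  0.3]
 [-0.6 -0.1]
 [ 0.5  0.5]
 [-0.4 -0.1]
 [-0.1 -0.4]
 [-0.6 -0.4]
 [-1.5 -0.9]
 [-1.7 -0.2]]
red [-32.4 -77.2]
blue [-32.8 -12.2]
red scene [-33.1 -77.5]
blue scene [-32.9 -12.4]
jawL [39.9 67.4]
jawR [37.7 36.5]
levertip [-7.2 56.7 84.9] 0.2633504845450116 [0.454 0.167 0.108]
block [ 0.5052 -0.1527  0.026 ] 0.47
  atz [ 0.5046 -0.1539  0.023 ]
block [ 0.5196 -0.2115  0.0167] 0.58
  atz [ 0.5172 -0.2119  0.023 ]
block [ 0.3928 -0.2407  0.0142] 0.19
  atz [ 0.3917 -0.2398  0.023 ]
block [ 0.3778 -0.1818  0.0213] 0.08
  atz [ 0.3775 -0.1818  0.023 ]
[ 0.44884245 -0.19665391  0.0195415 ] [np.float64(0.0612), np.float64(0.1301), np.float64(0.0611), np.float64(0.1308)]
yaw 0.22569268574564985
[0.4709 0.163  0.0638]
[0.4551 0.1622 0.1091]
[0.4594 0.1624 0.0968]
```

Emit:
send_rows --pt "0 0 0" --pt "0 0 0" --twist '[6.5,6.5]' --grip 1

```text
clock: 0.27
ee_pos: [0.1534, -0.528, 0.2554]
tcp_rot: [-3.141, 0.0, 0.051]
ft_force: [-0.1, 0.0, -0.1]
gripper_width: 0.0882
gripper_force: 0.0
```

Emit:
send_rows --pt "0.019 -0.0375 0" --pt "0.019 -0.0375 0" --pt "0.019 -0.0375 0" --pt "0.019 -0.0375 0" --pt "0.019 -0.0375 0" --pt "0.019 -0.0375 0" --pt "0.019 -0.0375 0" --pt "0.019 -0.0375 0" --twist '[0,0,0,0,0,0,0,0]'

```text
clock: 0.93
ee_pos: [0.2874, -0.2208, 0.2556]
tcp_rot: [-3.141, -0.0, 0.055]
ft_force: [0.7, -0.3, 0.7]
gripper_width: 0.0881
gripper_force: 0.0
```

Emit:
send_rows --pt "0.019 -0.0375 0" --pt "0.019 -0.0375 0" --pt "0.019 -0.0375 0" --pt "0.019 -0.0375 0" --pt "0.019 -0.0375 0" --pt "0.019 -0.0375 0" --pt "0.019 -0.0375 0" --pt "0.019 -0.0375 0" --twist '[0,0,0,0,0,0,0,0]'

```text
clock: 1.6
ee_pos: [0.4212, 0.0848, 0.2557]
tcp_rot: [3.142, 0.0, 0.056]
ft_force: [1.2, -1.2, 0.5]
gripper_width: 0.0878
gripper_force: 0.0
```

Emit:
send_rows --pt "0.019 -0.0375 0" --pt "0.019 -0.0375 0" --pt "0 0 0" --twist '[0,0,0]'

```text
clock: 1.85
ee_pos: [0.4558, 0.164, 0.2551]
tcp_rot: [-3.14, -0.0, 0.061]
ft_force: [-0.7, -0.0, -0.9]
gripper_width: 0.0884
gripper_force: 0.0
```

```bash
python3 - <<'E'
from h import *
to([.459,.1635,.098])
E
```

```text
t 1.85 pos [0.4558 0.164  0.2551] yaw 0.0615 dp [  3.2   0.9 157.1] F [-0.7 -0.  -0.9]
```

Emit:
send_rows --pt "0.0032 0.001 0.039" --pt "0 0 0.039" --pt "0 0 0.039" --pt "0 0 0.039" --pt "0 0 0" --twist '[0,0,0,0,0]'

```text
clock: 2.27
ee_pos: [0.4545, 0.1573, 0.0942]
tcp_rot: [3.141, 0.012, 0.056]
ft_force: [-0.9, -0.4, -1.3]
gripper_width: 0.0879
gripper_force: 0.0
```

Emit:
send_rows --pt "0 0 0" --pt "0 0 0" --pt "0 0 0" --pt "0 0 0" --pt "0 0 0" --pt "0 0 0" --pt "0 0 0" --pt "0 0 0" --twist '[0,0,0,0,0,0,0,0]' --grip 0 --newtons 15

```text
clock: 2.93
ee_pos: [0.4578, 0.158, 0.1]
tcp_rot: [-3.142, -0.0, 0.056]
ft_force: [-0.5, 1.2, -0.4]
gripper_width: 0.0369
gripper_force: 0.0
```

```bash
python3 - <<'E'
from h import *
to([.459,.1635,.098]); print(r.state()["gripper_width"],r.state()["gripper_force"])
S=camera("scene");T=camera("top")
cv2.imwrite("pics/m2.png",np.hstack([crop(S,245,130,100,100,4),crop(T,170,115,100,100,4)]))
E
```

```text
t 2.93 pos [0.4578 0.158  0.1   ] yaw 0.0559 dp [ 1.5 -5.4  2. ] F [-0.5  1.2 -0.4]
0.0368961437675504 0.0
```

View pics/m2.png

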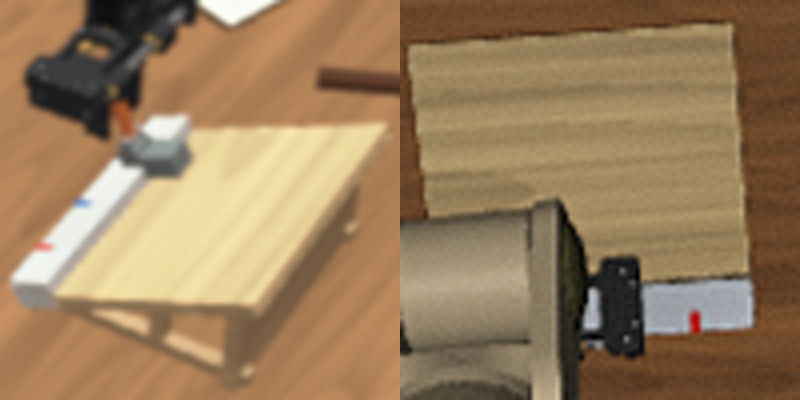

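The fingers are straddling the lever at scene crop (118,105) and are still closing. I'll re-centre and keep closing.

Emit:
send_rows --pt "0.001 -0.004 0" --pt "0 0 0" --pt "0 0 0" --pt "0 0 0" --pt "0 0 0" --pt "0 0 0" --pt "0 0 0" --pt "0 0 0" --twist '[0,0,0,0,0,0,0,0]'

```text
clock: 3.7
ee_pos: [0.4585, 0.163, 0.0998]
tcp_rot: [-3.14, -0.0, 0.056]
ft_force: [-0.1, 8.1, 1.1]
gripper_width: 0.0138
gripper_force: 15.0
```

```bash
python3 - <<'E'
from h import *
q=np.load("slope.npy"); s=r.state(); p=s["ee_pos"]; v=RS(q[3]).T@(p-q[:3])*1000
print(v, s["gripper_width"],s["gripper_force"],s["ft_force"])
to(s2w(q,(v[0],-77.3,v[2])))
E
```

```text
[-6.96832373 52.03788414 75.83328749] 0.013766825441971997 15.000059176236391 [-0.1378697   8.12724365  1.07200826]
t 3.7 pos [0.4585 0.163  0.0998] yaw 0.0559 dp [ -0.4 129.3  -0.2] F [-0.1  8.1  1.1]
```

Emit:
send_rows --pt "0 0.016 0" --pt "0 0.016 0" --pt "0 0.016 0" --pt "0 0.016 0" --pt "0 0.016 0" --pt "0 0.016 0" --pt "0 0.016 0" --pt "0 0.016 0" --twist '[0,0,0,0,0,0,0,0]'

```text
clock: 4.37
ee_pos: [0.4657, 0.0347, 0.0998]
tcp_rot: [-3.139, -0.0, 0.056]
ft_force: [1.5, 10.5, 0.5]
gripper_width: 0.0136
gripper_force: 15.0
```

Emit:
send_rows --pt "0 0 0" --pt "0 0 0" --pt "0 0 0" --twist '[0,0,0]'

```text
clock: 4.62
ee_pos: [0.4659, 0.0334, 0.0998]
tcp_rot: [3.139, 0.0, 0.056]
ft_force: [-2.0, -8.4, 1.2]
gripper_width: 0.0135
gripper_force: 15.0
```

```bash
python3 - <<'E'
from h import *
q=np.load("slope.npy"); s=r.state(); p=s["ee_pos"]; v=RS(q[3]).T@(p-q[:3])*1000
print(v, s["gripper_width"],s["gripper_force"],s["ft_force"])
S=camera("scene");T=camera("top")
cv2.imwrite("pics/m3.png",np.hstack([crop(S,240,165,50,50,8),crop(T,220,165,50,50,8)]))
E
```

```text
[ -6.56409302 -77.71874087  75.67405576] 0.013495415358314396 15.000253147445619 [-2.04727863 -8.35498515  1.16692578]
```

View pics/m3.png

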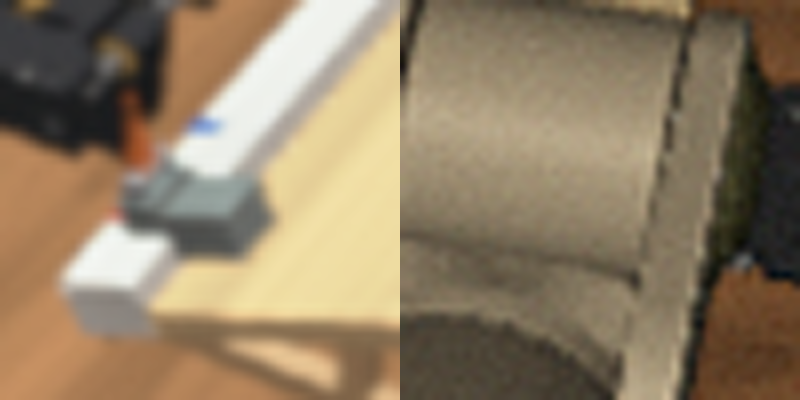

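Emit:
send_rows --pt "0 0 0" --pt "0 0 0" --pt "0 0 0" --pt "0 0 0" --pt "0 0 -0.03" --pt "0 0 -0.04" --pt "0 0 -0.03" --twist '[0,0,0,0,0,0,0]' --grip 0.5

```text
clock: 5.3
ee_pos: [0.4657, 0.0345, 0.2019]
tcp_rot: [3.141, -0.001, 0.056]
ft_force: [0.7, -0.4, 1.3]
gripper_width: 0.044
gripper_force: 0.0
```

Emit:
send_rows --pt "-0.02 0.036 0" --pt "-0.02 0.036 0" --pt "-0.02 0.036 0" --pt "-0.02 0.036 0" --pt "-0.02 0.036 0" --pt "-0.02 0.036 0" --pt "-0.02 0.036 0" --pt "0 0 0" --twist '[0,0,0,0,0,0,0,0]' --grip 0

```text
clock: 5.97
ee_pos: [0.3378, -0.2307, 0.1999]
tcp_rot: [3.139, 0.0, 0.049]
ft_force: [0.7, 0.5, -0.1]
gripper_width: 0.0004
gripper_force: 0.0
```

```bash
python3 - <<'E'
from h import *
S=camera("scene");T=camera("top"); np.save("pics/t4.npy",T); np.save("pics/s4.npy",S)
cv2.imwrite("pics/m4.png",np.hstack([crop(S,240,165,50,50,8),crop(T,215,160,50,50,8)]))
print(r.state()["ee_pos"])
E
```

```text
[ 0.33944526 -0.22611853  0.19964877]
```

View pics/m4.png

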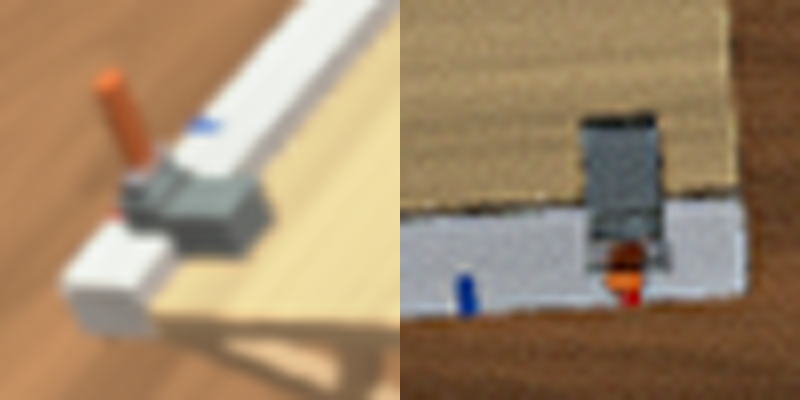

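```bash
python3 - <<'E'
from h import *
q=np.load("slope.npy"); T0=np.load("pics/top0.npy").astype(float);T=np.load("pics/t4.npy").astype(float)
def onp(p,z): return least_squares(lambda v:proj("top",s2w(q,(v[0],v[1],z)))-p,[0,0]).x.round(2)
w=T0[:,:,0]-T0[:,:,2]; w=np.clip(w-25,0,None); x,y=slice(237,250),slice(190,198)
for rows in((190,199),(191,198),(192,197)):
    ww=w[rows[0]:rows[1],237:250]; yy,xx=np.mgrid[rows[0]:rows[1],237:250]
    p=((ww*xx).sum()/ww.sum(),(ww*yy).sum()/ww.sum()); print(p,onp(p,14))
mt=lambda u,v:((u-400+.5)/8-.5+215,(v+.5)/8-.5+160)
a1,b1=onp(mt(582,121),26),onp(mt(658,117),26); print(a1,b1,(a1+b1)/2)
a1,b1=onp(mt(588,270),32),onp(mt(668,265),32); print(a1,b1,(a1+b1)/2)
# jaw edges on rows across jaw: gradient on smoothed luminance
L=T.mean(2)
for row in(177,179,181,183):
    print(row,T[row,236:250].mean(1).round(0))
E
```

```text
(np.float64(243.73826903023982), np.float64(195.7638164754953)) [-35.28 -78.51]
(np.float64(243.31589673913044), np.float64(195.08627717391303)) [-32.94 -77.35]
(np.float64(243.27996575342465), np.float64(194.58818493150685)) [-31.28 -77.36]
[ 38.35 -64.43] [ 37.85 -93.92] [ 38.1   -79.175]
[-20.28 -62.2 ] [-20.49 -93.51] [-20.385 -77.855]
177 [123. 122. 107.  94.  94.  96.  95.  93.  96.  94. 106.  92. 112. 116.]
179 [134. 111.  93.  85.  89.  92.  86.  87.  91.  91.  91.  75. 118. 132.]
181 [134. 109.  93.  85.  90.  89.  87.  85.  86.  92.  82.  75. 117. 131.]
183 [133. 103.  92.  91.  89.  91.  88.  85.  86.  90.  90.  63. 107. 128.]
```

```bash
python3 - <<'E'
from h import *
q=np.load("slope.npy")
print(s2w(q,(-11,-77.8,38)),s2w(q,(-5.4,-77.8,85.7)))
to([.425,.0355,.109])
E
```

```text
[0.47775453 0.033999   0.0637909 ] [0.46269224 0.03319817 0.10938844]
t 6.07 pos [ 0.3394 -0.2261  0.1996] yaw 0.0524 dp [  99.1 -256.7   90.7] F [-0.   0.1  0.1]
```

Emit:
send_rows --pt "0.014 -0.0364 0" --pt "0.014 -0.0364 0" --pt "0.014 -0.0364 0" --pt "0.014 -0.0364 0" --pt "0.014 -0.0364 0" --pt "0.014 -0.0364 0" --pt "0.014 -0.0364 0" --pt "0 0 0" --twist '[0,0,0,0,0,0,0,0]' --grip 0

```text
clock: 6.73
ee_pos: [0.4238, 0.0417, 0.1998]
tcp_rot: [-3.14, -0.001, 0.065]
ft_force: [-0.8, 0.8, -0.5]
gripper_width: 0.0006
gripper_force: 0.0
```

Emit:
send_rows --pt "0 0 0.03" --pt "0 0 0.03" --pt "0 0 0.03" --pt "0 0 0" --pt "0 0 0" --twist '[0,0,0,0,0]'

```text
clock: 7.15
ee_pos: [0.423, 0.0355, 0.1096]
tcp_rot: [-3.141, 0.003, 0.057]
ft_force: [0.1, -0.0, 1.1]
gripper_width: 0.0002
gripper_force: 0.0
```

```bash
python3 - <<'E'
from h import *
to([.425,.0337,.109])
E
```

```text
t 7.15 pos [0.423  0.0355 0.1096] yaw 0.0574 dp [1.9 2.  0.6] F [ 0.1 -0.   1.1]
```

Emit:
send_rows --pt "0.01 0.0015 0" --pt "0.01 0 0" --pt "0.01 0 0" --pt "0.01 0 0" --pt "0.01 0 0" --pt "0.01 0 0" --pt "0.01 0 0" --pt "0.008 0 0" --twist '[0,0,0,0,0,0,0,0]'

```text
clock: 7.82
ee_pos: [0.5021, 0.0379, 0.1117]
tcp_rot: [3.141, -0.001, 0.057]
ft_force: [-3.0, 0.0, 1.1]
gripper_width: 0.0006
gripper_force: 1.1
```

Emit:
send_rows --pt "0 0 0.001" --pt "0 0 0.001" --pt "0 0 0.001" --pt "0 0 0" --twist '[0,0,0,0]'

```text
clock: 8.15
ee_pos: [0.5016, 0.0375, 0.1072]
tcp_rot: [3.141, -0.001, 0.056]
ft_force: [0.8, -0.5, 2.9]
gripper_width: 0.0005
gripper_force: 1.0
```

```bash
python3 - <<'E'
from h import *
to([.502,.0337,.104])
S=camera("scene")
cv2.imwrite("pics/m5.png",crop(S,225,120,75,75,8))
E
```

```text
t 8.15 pos [0.5016 0.0375 0.1072] yaw 0.056 dp [0.2 3.9 3.2] F [ 0.8 -0.5  2.9]
```

View pics/m5.png

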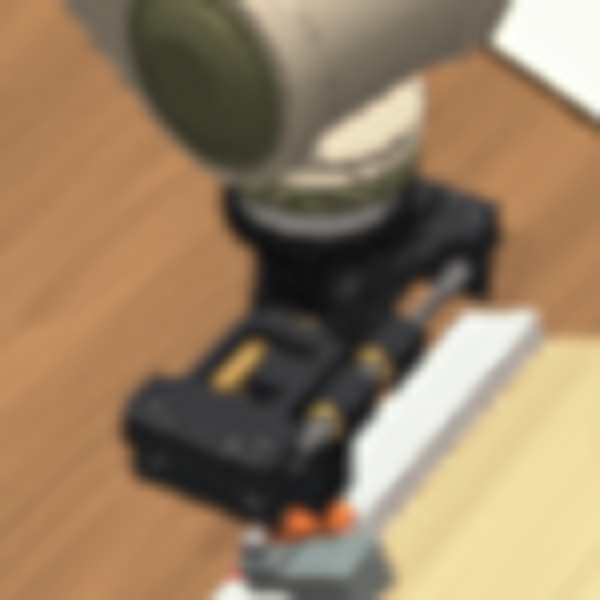

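The picture shows the lever folded over at crop (320,520) under the fingertips. I'll press on down until the end stop pushes back.

Emit:
send_rows --pt "0 0 0.001" --pt "0 0 0.001" --pt "0 0 0.001" --pt "0 0 0" --twist '[0,0,0,0]'

```text
clock: 8.53
ee_pos: [0.5015, 0.0375, 0.1036]
tcp_rot: [-3.142, 0.0, 0.056]
ft_force: [0.6, -0.3, 3.0]
gripper_width: 0.0006
gripper_force: 1.1
```

Emit:
send_rows --pt "0 0 0.001" --pt "0 0 0.001" --pt "0 0 0" --twist '[0,0,0]'

```text
clock: 8.78
ee_pos: [0.502, 0.0374, 0.1026]
tcp_rot: [3.141, -0.002, 0.056]
ft_force: [-2.2, -0.4, 10.6]
gripper_width: 0.0004
gripper_force: 7.8
```

Emit:
send_rows --pt "0 0 0.001" --pt "0 0 0" --twist '[0,0]'

```text
clock: 8.95
ee_pos: [0.5022, 0.0373, 0.1022]
tcp_rot: [3.141, -0.003, 0.056]
ft_force: [-2.9, 0.3, 18.4]
gripper_width: 0.0006
gripper_force: 11.2
```

Emit:
send_rows --pt "0 0 -0.03" --pt "0 0 -0.04" --pt "0 0 -0.03" --pt "-0.007 0.038 0" --pt "-0.007 0.038 0" --pt "-0.007 0.038 0" --pt "-0.007 0.038 0" --pt "-0.007 0.038 0" --twist '[0,0,0,0,0,0,0,0]' --grip 1

```text
clock: 9.62
ee_pos: [0.4764, -0.1556, 0.2004]
tcp_rot: [-3.141, 0.001, 0.056]
ft_force: [0.6, 0.2, 0.7]
gripper_width: 0.0516
gripper_force: 0.0
```

Emit:
send_rows --pt "-0.007 0.038 0" --pt "0 0 0" --pt "0 0 0" --pt "0 0 0" --pt "0 0 0" --twist '[0,-4.9,-4.9,0,0]'

```text
clock: 10.03
ee_pos: [0.4721, -0.1923, 0.2003]
tcp_rot: [-3.141, 0.001, 0.224]
ft_force: [-0.4, -0.3, -0.4]
gripper_width: 0.085
gripper_force: 0.0
```

```bash
python3 - <<'E'
from h import *
to([.4558,-.1952,.026])
S=camera("scene");T=camera("top");np.save("pics/t6.npy",T);np.save("pics/s6.npy",S)
cv2.imwrite("pics/m6.png",np.hstack([crop(S,240,165,50,50,8),crop(T,215,160,50,50,8)]))
E
```

```text
t 10.03 pos [ 0.4721 -0.1923  0.2003] yaw 0.2244 dp [-16.4  -0.6 174.4] F [-0.4 -0.3 -0.4]
```

View pics/m6.png

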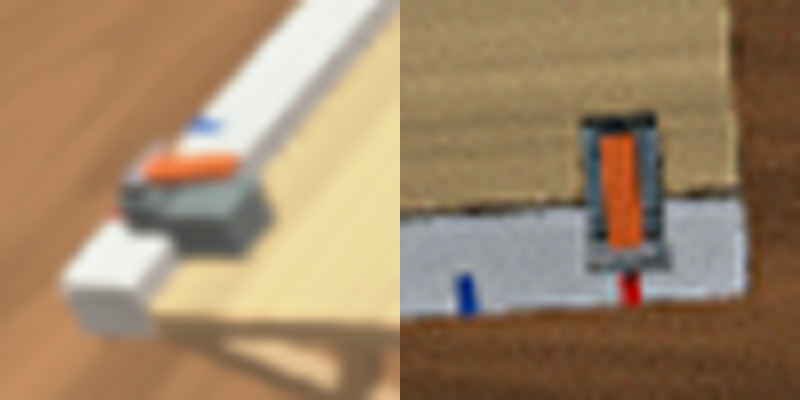

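The lever lies flat on the jaw and the saddle front, centred at (628,268), meets the red stripe at (630,290). Next is grasping the block.

Emit:
send_rows --pt "-0.016 0 0" --pt "0 -0.0005 0.04" --pt "0 0 0.04" --pt "0 0 0.04" --pt "0 0 0.03" --pt "0 0 0.024" --pt "0 0 0" --twist '[0,0,0,0,0,0,0]' --grip 1

```text
clock: 10.72
ee_pos: [0.4551, -0.194, 0.0231]
tcp_rot: [-3.136, 0.005, 0.226]
ft_force: [-0.9, 0.6, -0.1]
gripper_width: 0.088
gripper_force: 0.0
```

Emit:
send_rows --pt "0 0 0" --pt "0 0 0" --pt "0 0 0" --pt "0 0 0" --pt "0 0 0" --pt "0 0 0" --pt "0 0 0" --twist '[0,0,0,0,0,0,0]' --grip 0.5 --newtons 12

```text
clock: 11.3
ee_pos: [0.4571, -0.1957, 0.028]
tcp_rot: [3.14, -0.002, 0.227]
ft_force: [-1.5, 2.7, 8.3]
gripper_width: 0.0599
gripper_force: 12.0
```

Emit:
send_rows --pt "0 0 -0.01" --pt "0 0 -0.03" --pt "0 0 -0.04" --pt "0 0 -0.04" --pt "0 0 -0.04" --pt "0 0 0" --pt "0 0 0" --pt "0 0 0" --twist '[0,0,0,0,0,5,5,0]' --grip 0.5 --newtons 12

```text
clock: 11.97
ee_pos: [0.4566, -0.1955, 0.1877]
tcp_rot: [3.141, -0.001, 0.049]
ft_force: [0.2, -0.1, -1.6]
gripper_width: 0.06
gripper_force: 12.0
```

```bash
python3 - <<'E'
from h import *
q=np.load("slope.npy"); F=s2w(q,(79,-28.7,16))+[0,0,.0115]; print("final TCP",F)
to(F+[0,0,.035]); s=r.state();print(s["gripper_width"],s["gripper_force"])
S=camera("scene")
cv2.imwrite("pics/m7.png",crop(S,170,130,120,120,5))
E
```

```text
final TCP [0.56588483 0.08785403 0.09338777]
t 11.97 pos [ 0.4566 -0.1955  0.1877] yaw 0.0492 dp [ 123.1 -277.7   59.2] F [ 0.2 -0.1 -1.6]
0.06002953723296739 11.99682891368866
```

View pics/m7.png

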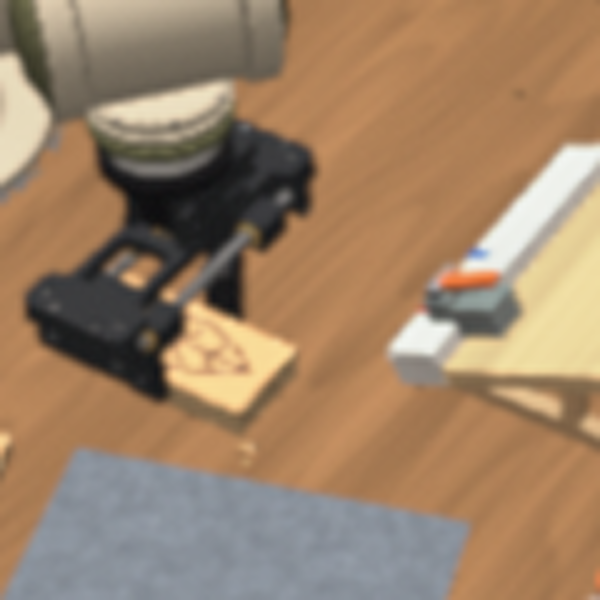

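The block is held level at crop (230,360). I'm moving it above the slope.

Emit:
send_rows --pt "0.0154 -0.0347 0" --pt "0.0154 -0.0347 0" --pt "0.0154 -0.0347 0" --pt "0.0154 -0.0347 0" --pt "0.0154 -0.0347 0" --pt "0.0154 -0.0347 0" --pt "0.0154 -0.0347 0" --pt "0.0154 -0.0347 0" --twist '[0,0,0,0,0,0,0,0]'

```text
clock: 12.68
ee_pos: [0.5653, 0.0901, 0.1863]
tcp_rot: [-3.142, 0.001, 0.056]
ft_force: [1.0, -1.3, -1.2]
gripper_width: 0.0597
gripper_force: 12.0
```

Emit:
send_rows --pt "0 0 0.02" --pt "0 0 0.02" --pt "0 0 0.015" --pt "0 0 0" --pt "0 0 0" --twist '[0,0,0,0,0]' --newtons 8

```text
clock: 13.1
ee_pos: [0.5649, 0.0881, 0.1313]
tcp_rot: [-3.141, 0.002, 0.054]
ft_force: [0.8, -0.5, -2.1]
gripper_width: 0.06
gripper_force: 8.0
```

```bash
python3 - <<'E'
from h import *
to([.5659,.0879,.0934])
E
```

```text
t 13.1 pos [0.5649 0.0881 0.1313] yaw 0.0542 dp [ 1.1  0.3 37.9] F [ 0.8 -0.5 -2.1]
```

Emit:
send_rows --pt "0.001 0 0.003" --pt "0 0 0.003" --pt "0 0 0.003" --pt "0 0 0.003" --pt "0 0 0.002" --pt "0 0 0.002" --pt "0 0 0.002" --pt "0 0 0" --twist '[0,0,0,0,0,0,0,0]'

```text
clock: 13.77
ee_pos: [0.5659, 0.0882, 0.1134]
tcp_rot: [-3.142, 0.001, 0.052]
ft_force: [-1.2, 0.5, -1.1]
gripper_width: 0.0599
gripper_force: 8.0
```

Emit:
send_rows --pt "0 0 0.002" --pt "0 0 0.002" --pt "0 0 0.002" --pt "0 0 0.002" --pt "0 0 0" --twist '[0,0,0,0,0]'

```text
clock: 14.18
ee_pos: [0.5662, 0.0882, 0.1053]
tcp_rot: [-3.142, 0.0, 0.052]
ft_force: [-1.3, -0.1, -0.6]
gripper_width: 0.0596
gripper_force: 8.0
```

```bash
python3 - <<'E'
from h import *
to([.5659,.0879,.0934])
S=camera("scene")
cv2.imwrite("pics/m8.png",crop(S,225,110,120,110,6))
E
```

```text
t 14.18 pos [0.5662 0.0882 0.1053] yaw 0.0524 dp [-0.3  0.2 11.9] F [-1.3 -0.1 -0.6]
```

View pics/m8.png

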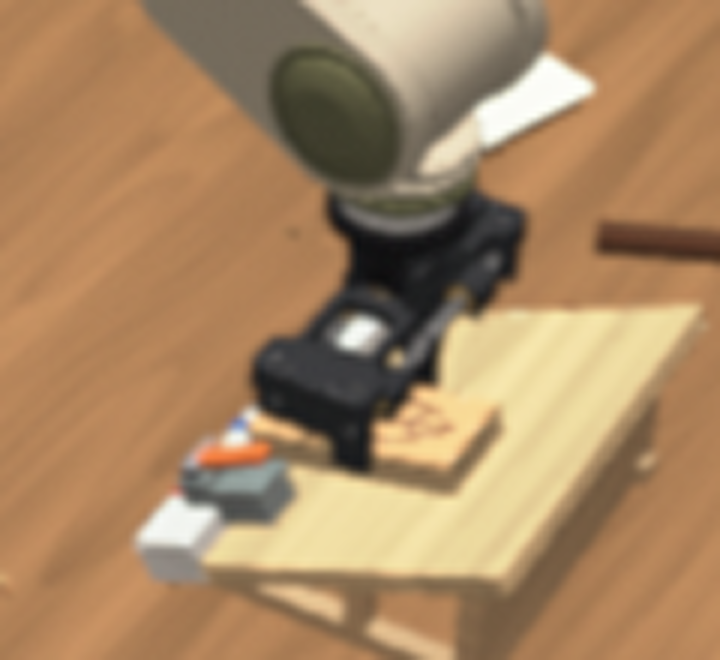

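The block's far end is resting on the board at crop (450,470) and the block is tilting with the slope, as wanted. That was the last picture I'm allowed, so from here I go by forces and numbers.

Emit:
send_rows --pt "0 0 0.002" --pt "0 0 0.002" --pt "0 0 0.002" --pt "0 0 0.0015" --pt "0 0 0" --twist '[0,0,0,0,0]'

```text
clock: 14.65
ee_pos: [0.5662, 0.0881, 0.0979]
tcp_rot: [-3.142, 0.0, 0.052]
ft_force: [-0.3, -0.5, -0.8]
gripper_width: 0.0599
gripper_force: 8.0
```

Emit:
send_rows --pt "0 0 0.001" --pt "0 0 0.001" --pt "0 0 0" --twist '[0,0,0]'

```text
clock: 14.9
ee_pos: [0.5662, 0.0881, 0.0961]
tcp_rot: [-3.142, 0.0, 0.052]
ft_force: [0.1, 0.5, -0.6]
gripper_width: 0.06
gripper_force: 8.0
```

Emit:
send_rows --pt "0 0 0.001" --pt "0 0 0" --twist '[0,0]'

```text
clock: 15.07
ee_pos: [0.5662, 0.0881, 0.0952]
tcp_rot: [3.142, -0.0, 0.052]
ft_force: [0.1, -0.0, 0.5]
gripper_width: 0.0601
gripper_force: 8.0
```

Emit:
send_rows --pt "0 0 0.001" --pt "0 0 0" --twist '[0,0]'

```text
clock: 15.23
ee_pos: [0.5662, 0.0881, 0.0943]
tcp_rot: [-3.142, -0.0, 0.052]
ft_force: [-0.5, 0.1, -0.6]
gripper_width: 0.06
gripper_force: 8.0
```

Emit:
send_rows --pt "0 0 0.001" --pt "0 0 0" --twist '[0,0]'

```text
clock: 15.4
ee_pos: [0.5663, 0.0882, 0.0941]
tcp_rot: [3.141, -0.001, 0.053]
ft_force: [-2.7, 0.1, 7.4]
gripper_width: 0.0599
gripper_force: 8.0
```

Emit:
send_rows --pt "0 0 0.0005" --pt "0 0 0" --twist '[0,0]'

```text
clock: 15.57
ee_pos: [0.5663, 0.0882, 0.0939]
tcp_rot: [3.141, -0.001, 0.053]
ft_force: [-3.1, -0.3, 9.6]
gripper_width: 0.0598
gripper_force: 8.0
```

Emit:
send_rows --pt "0 0 -0.001" --pt "-0.0014 0 0.00065" --pt "-0.0014 0 0.00065" --pt "0 0 0" --twist '[0,0,0,0]'

```text
clock: 15.9
ee_pos: [0.5634, 0.088, 0.0926]
tcp_rot: [3.142, -0.001, 0.052]
ft_force: [-0.4, -0.9, 3.6]
gripper_width: 0.0601
gripper_force: 8.0
```

Emit:
send_rows --pt "-0.0009 0 0.0004" --pt "0 0 0" --twist '[0,0]'

```text
clock: 16.07
ee_pos: [0.5626, 0.0879, 0.0922]
tcp_rot: [3.142, -0.001, 0.052]
ft_force: [0.9, -0.0, 5.5]
gripper_width: 0.06
gripper_force: 8.0
```

Emit:
send_rows --pt "-0.0009 0 0.0004" --pt "0 0 0" --twist '[0,0]'

```text
clock: 16.23
ee_pos: [0.5617, 0.0879, 0.0918]
tcp_rot: [3.142, -0.001, 0.052]
ft_force: [-0.0, 0.1, 5.5]
gripper_width: 0.0596
gripper_force: 8.0
```

Emit:
send_rows --pt "-0.0009 0 0.0004" --pt "0 0 0" --twist '[0,0]'

```text
clock: 16.4
ee_pos: [0.5612, 0.0879, 0.0916]
tcp_rot: [3.141, -0.002, 0.052]
ft_force: [1.9, 0.0, 4.8]
gripper_width: 0.0599
gripper_force: 8.0
```

Emit:
send_rows --pt "-0.0009 0 0.0004" --pt "0 0 0" --twist '[0,0]'

```text
clock: 16.57
ee_pos: [0.5612, 0.0878, 0.0916]
tcp_rot: [3.142, -0.004, 0.052]
ft_force: [4.6, 0.4, 6.4]
gripper_width: 0.0598
gripper_force: 8.0
```

Emit:
send_rows --pt "-0.0009 0 0.0003" --pt "0 0 0" --twist '[0,0]'

```text
clock: 16.73
ee_pos: [0.561, 0.088, 0.0915]
tcp_rot: [-3.141, -0.006, 0.052]
ft_force: [7.5, 3.1, 5.4]
gripper_width: 0.0597
gripper_force: 8.0
```

Emit:
send_rows --pt "0.0015 0 -0.001" --pt "0 0 0" --twist '[0,0]'

```text
clock: 16.9
ee_pos: [0.561, 0.088, 0.0916]
tcp_rot: [-3.141, -0.001, 0.052]
ft_force: [5.0, 1.9, 3.1]
gripper_width: 0.0603
gripper_force: 8.0
```

Emit:
send_rows --pt "0 0.001 0" --pt "0 0.001 0" --pt "0 0 0" --twist '[0,0,0]'

```text
clock: 17.15
ee_pos: [0.5611, 0.0863, 0.0916]
tcp_rot: [-3.14, -0.002, 0.052]
ft_force: [6.2, 3.9, 1.5]
gripper_width: 0.0602
gripper_force: 8.0
```

```bash
python3 - <<'E'
from h import *
q=np.load("slope.npy"); s=r.state(); print((RS(q[3]).T@(s["ee_pos"]-q[:3])*1000).round(1),s["ft_force"],s["ft_torque"],s["tcp_rot"])
E
```

```text
[ 78.7 -30.   26.8] [6.15266342 3.86958516 1.53189485] [ 0.70015173 -0.91731975 -0.04358923] [-3.14041191e+00 -1.93716461e-03  5.18908826e-02]
```

Emit:
send_rows --pt "0.0012 0 0" --pt "0 0.001 0" --pt "0 0 0" --twist '[0,0,0]'

```text
clock: 17.4
ee_pos: [0.5613, 0.0856, 0.0915]
tcp_rot: [-3.14, 0.001, 0.052]
ft_force: [1.0, 4.3, 4.9]
gripper_width: 0.0601
gripper_force: 8.0
```

Emit:
send_rows --pt "0 0.0007 0" --pt "0 0 0" --twist '[0,0]'

```text
clock: 17.57
ee_pos: [0.5613, 0.0849, 0.0915]
tcp_rot: [-3.14, 0.001, 0.052]
ft_force: [-0.4, 4.8, 4.2]
gripper_width: 0.0596
gripper_force: 8.0
```

Emit:
send_rows --pt "0 0 -0.0006" --pt "0 0 0" --twist '[0,0]'

```text
clock: 17.73
ee_pos: [0.5613, 0.0842, 0.0917]
tcp_rot: [-3.142, 0.002, 0.053]
ft_force: [2.2, 1.8, -0.9]
gripper_width: 0.0597
gripper_force: 8.0
```

Emit:
send_rows --pt "0 0.0006 0" --pt "0 0 0" --twist '[0,0]'

```text
clock: 17.9
ee_pos: [0.5614, 0.0836, 0.0917]
tcp_rot: [-3.141, 0.001, 0.052]
ft_force: [0.4, 2.2, -1.1]
gripper_width: 0.0595
gripper_force: 8.0
```

```bash
python3 - <<'E'
from h import *
q=np.load("slope.npy"); s=r.state(); print((RS(q[3]).T@(s["ee_pos"]-q[:3])*1000).round(1),s["ft_force"],s["ft_torque"],s["tcp_rot"])
E
```

```text
[ 78.9 -32.7  26.9] [ 0.44649554  2.1728829  -1.14015296] [ 0.44496377 -0.12433534 -0.00603133] [-3.14123342e+00  1.41665178e-03  5.22601933e-02]
```

Fy is now small, so I'll keep going in half-millimetre steps until contact.

Emit:
send_rows --pt "0 0.0005 0" --pt "0 0 0" --twist '[0,0]'

```text
clock: 18.07
ee_pos: [0.5614, 0.0835, 0.0918]
tcp_rot: [-3.14, 0.001, 0.052]
ft_force: [0.4, 4.8, -2.6]
gripper_width: 0.0603
gripper_force: 8.0
```

Emit:
send_rows --pt "0 0.0005 0" --pt "0 0 0" --twist '[0,0]'

```text
clock: 18.23
ee_pos: [0.5616, 0.0832, 0.0919]
tcp_rot: [-3.14, 0.001, 0.052]
ft_force: [1.4, 5.5, -1.0]
gripper_width: 0.0601
gripper_force: 8.0
```

```bash
python3 - <<'E'
from h import *
T=camera("top"); b=T.astype(int)
# look for stop pixels vs before
q=np.load("slope.npy"); s=r.state(); print((RS(q[3]).T@(s["ee_pos"]-q[:3])*1000).round(1),s["ft_force"],s["ft_torque"],s["gripper_width"])
E
```

```text
[ 79.2 -33.   27. ] [ 1.37949121  7.47117024 -1.61144341] [ 1.21013303 -0.22408239 -0.2283975 ] 0.06025701593864266
```

Emit:
send_rows --pt "0 -0.0005 0.0004" --pt "0 0 0" --pt "0 0 0" --twist '[0,0,0]' --newtons 4

```text
clock: 18.53
ee_pos: [0.5617, 0.0833, 0.0918]
tcp_rot: [-3.141, 0.0, 0.052]
ft_force: [0.9, 4.4, 0.8]
gripper_width: 0.06
gripper_force: 4.0
```

Emit:
send_rows --pt "0 0 0" --pt "0 0 0" --pt "0 0 0" --pt "0 0 0" --pt "0 0 0" --twist '[0,0,0,0,0]' --grip 0.9

```text
clock: 18.95
ee_pos: [0.5618, 0.0829, 0.0917]
tcp_rot: [3.141, 0.0, 0.052]
ft_force: [-0.7, 0.4, -0.1]
gripper_width: 0.0794
gripper_force: 0.0
```

Emit:
send_rows --pt "0 0 -0.01" --pt "0 0 -0.02" --pt "0 0 -0.04" --pt "0 0 -0.04" --pt "0 0 -0.02" --twist '[0,0,0,0,0]'

```text
clock: 19.37
ee_pos: [0.5627, 0.0831, 0.2273]
tcp_rot: [3.141, -0.007, 0.053]
ft_force: [0.7, 0.3, 0.9]
gripper_width: 0.0791
gripper_force: 0.0
```

Emit:
send_rows --pt "-0.03 0.03 0" --pt "-0.03 0.03 0" --pt "-0.03 0.03 0" --pt "-0.03 0.03 0" --pt "-0.03 0.03 0" --pt "-0.02 0.04 0" --pt "0 0.04 0" --pt "0 0.04 0" --twist '[0,0,0,0,0,0,0,0]'

```text
clock: 20.03
ee_pos: [0.4088, -0.1914, 0.2231]
tcp_rot: [3.14, -0.001, 0.052]
ft_force: [0.3, 0.7, -0.4]
gripper_width: 0.0794
gripper_force: 0.0
```

```bash
cat > chk.py <<'E'
from h import *
q=np.load("slope.npy"); S=camera("scene");T=camera("top");np.save("pics/t9.npy",T);np.save("pics/s9.npy",S)
# compare the predicted block outline with images: optimise (x0,y,yaw) of block top face on slope in top view by tan mask
hsv=cv2.cvtColor(T,cv2.COLOR_RGB2HSV)
print(r.state()["ee_pos"])
for n in("top",):
    c=[proj(n,s2w(q,p)) for p in((0,-62.7,22),(130,-62.7,22),(130,-2.7,22),(0,-2.7,22))]; print(np.round(c,1))
for row in(136,145,155,165,175,180,186):
    print(row,[tuple(v) for v in T[row,212:242]][::1] if 0 else "R",T[row,205:245,0].tolist())
    print("   B",T[row,205:245,2].tolist())
E
python3 chk.py
```

```text
[ 0.40998293 -0.19454698  0.22250648]
[[237.8 186.2]
 [234.4 145.4]
 [214.7 146.8]
 [218.7 187.5]]
136 R [147, 153, 148, 145, 145, 145, 139, 142, 147, 140, 138, 134, 141, 138, 140, 136, 136, 140, 145, 145, 145, 147, 145, 139, 143, 143, 145, 139, 142, 140, 142, 139, 139, 137, 135, 139, 143, 148, 145, 145]
   B [88, 94, 93, 87, 89, 86, 79, 83, 89, 83, 83, 76, 85, 85, 87, 81, 86, 85, 89, 85, 88, 90, 89, 82, 86, 87, 87, 81, 89, 81, 84, 84, 83, 82, 76, 81, 87, 91, 87, 88]
145 R [164, 165, 164, 161, 156, 161, 154, 165, 168, 172, 170, 158, 140, 142, 138, 137, 135, 121, 112, 113, 119, 104, 97, 102, 104, 81, 80, 89, 69, 54, 122, 154, 159, 153, 162, 166, 167, 170, 163, 166]
   B [99, 102, 100, 94, 90, 97, 91, 101, 101, 103, 102, 97, 82, 82, 83, 81, 79, 69, 62, 67, 68, 61, 53, 58, 61, 44, 43, 49, 36, 26, 73, 93, 93, 94, 98, 103, 102, 105, 100, 103]
155 R [168, 171, 169, 167, 159, 163, 166, 163, 162, 162, 155, 186, 187, 188, 188, 193, 200, 137, 153, 197, 121, 177, 203, 181, 150, 180, 193, 193, 185, 191, 145, 145, 157, 157, 156, 155, 159, 155, 155, 159]
   B [105, 108, 105, 102, 96, 98, 101, 96, 
[... 919 characters left out ...]
143, 148, 143, 146, 146, 146, 170, 194, 188, 188, 185, 184, 186, 189, 198, 104, 95, 177, 193, 185, 186, 183, 183, 187, 191, 140, 83, 56, 178, 193, 190, 200, 109]
   B [85, 83, 85, 80, 90, 86, 86, 83, 87, 85, 87, 88, 88, 106, 100, 86, 86, 84, 86, 87, 88, 90, 47, 43, 83, 86, 86, 86, 83, 84, 86, 80, 67, 94, 94, 49, 26, 37, 32, 31]
186 R [141, 131, 142, 126, 116, 116, 92, 103, 107, 92, 103, 106, 107, 91, 174, 193, 185, 189, 186, 194, 190, 190, 190, 198, 191, 188, 187, 192, 183, 183, 183, 186, 192, 125, 71, 97, 178, 190, 189, 189]
   B [87, 74, 81, 76, 68, 68, 54, 65, 63, 55, 70, 73, 75, 74, 77, 79, 74, 77, 78, 84, 74, 78, 75, 85, 77, 73, 70, 88, 91, 96, 95, 97, 113, 120, 108, 54, 29, 31, 30, 23]
```

```bash
cat > chk2.py <<'E'
from h import *
q=np.load("slope.npy");T=np.load("pics/t9.npy");T6=np.load("pics/t6.npy")
src=np.float32([[0,-100],[150,-100],[150,50],[0,50]])
H=cv2.getPerspectiveTransform(np.float32([proj("top",s2w(q,(*p,22))) for p in src]),np.float32((src+[20,120])*4))
W=cv2.warpPerspective(T,H,(700,700),flags=cv2.INTER_CUBIC).astype(int)
m=((W[:,:,0]-W[:,:,2]>74)&(W[:,:,0]>110)&(W[:,:,0]<225)&(W[:,:,2]>40)).astype(np.uint8)
m=cv2.morphologyEx(m,cv2.MORPH_CLOSE,np.ones((25,25)));m=cv2.morphologyEx(m,cv2.MORPH_OPEN,np.ones((61,61)))
c=max(cv2.findContours(m,0,2)[0],key=cv2.contourArea);b=cv2.boxPoints(cv2.minAreaRect(c))/4-[20,120];print(b.round(1))
for n,I in(("t6",T6),("t9",T)):
    w=np.clip(I[160:205,225:255,0].astype(float)-I[160:205,225:255,2]-110,0,None);yy,xx=np.mgrid[160:205,225:255];print(n,(w*xx).sum()/w.sum(),(w*yy).sum()/w.sum())
    print(blobs(I,(5,200,120),(14,255,255),(225,160,30,40)))
E
python3 chk2.py
```

```text
[[  1.  -63.2]
 [129.2 -63.2]
 [129.2  -2.8]
 [  1.   -2.8]]
t6 242.34125438254773 184.42539929879237
[(np.int32(49), array([242.2 , 183.39]))]
t9 242.11880088823094 184.45114729829757
[(np.int32(50), array([242.24, 183.36]))]
```

The block measures x 1–129 and y −63 to −3 in the slope's frame, square to it, and the stop hasn't moved. The last easing may have left about 0.5 mm at the ledge, so I'll give the upper end a gentle nudge to seat it.

Emit:
send_rows --pt "0.03 -0.0337 0" --pt "0.03 -0.0337 0" --pt "0.03 -0.0337 0" --pt "0.03 -0.0337 0" --pt "0.03 -0.0337 0" --pt "0.03 -0.0337 0" --pt "0.03 -0.0337 0" --pt "0.03 -0.0337 0" --twist '[0,0,0,0,0,0,0,0]' --grip 0

```text
clock: 20.8
ee_pos: [0.6188, 0.0731, 0.2226]
tcp_rot: [3.141, -0.0, 0.053]
ft_force: [0.5, -0.7, 0.1]
gripper_width: 0.0282
gripper_force: 0.0
```

Emit:
send_rows --pt "0 0 0" --pt "0 0 0" --pt "0 0 0" --pt "0 0 0" --pt "0 0 0" --pt "0 0 0" --twist '[0,0,0,0,0,0]'

```text
clock: 21.3
ee_pos: [0.6179, 0.0695, 0.2223]
tcp_rot: [3.141, -0.0, 0.051]
ft_force: [0.0, -0.2, 0.2]
gripper_width: 0.0005
gripper_force: 0.0
```

```bash
python3 - <<'E'
from h import *
to([.6372,.0873,.1195]); print(r.state()["gripper_width"])
E
```

```text
t 21.3 pos [0.6179 0.0695 0.2223] yaw 0.051 dp [ 20.1 -16.8 102.8] F [ 0.  -0.2  0.2]
0.00046745268239809033
```

Emit:
send_rows --pt "0.0205 -0.017 0" --pt "0 0 0.03" --pt "0 0 0.03" --pt "0 0 0.025" --pt "0 0 0.0178" --pt "0 0 0" --pt "0 0 0" --twist '[0,0,0,0,0,0,0]'

```text
clock: 21.88
ee_pos: [0.6374, 0.0879, 0.1193]
tcp_rot: [-3.142, 0.001, 0.051]
ft_force: [-0.9, 0.6, 0.4]
gripper_width: 0.0006
gripper_force: 0.5
```

Emit:
send_rows --pt "-0.004 0 0" --pt "-0.003 0 0" --pt "-0.002 0 0" --pt "-0.001 0 0" --pt "0 0 0" --twist '[0,0,0,0,0]'

```text
clock: 22.3
ee_pos: [0.6276, 0.0879, 0.1191]
tcp_rot: [3.142, -0.0, 0.052]
ft_force: [-0.4, 0.2, 0.7]
gripper_width: 0.0004
gripper_force: 0.0
```

```bash
python3 - <<'E'
from h import *
to([.622,.0873,.1195])
E
```

```text
t 22.3 pos [0.6276 0.0879 0.1191] yaw 0.0523 dp [-5.6  0.3 -0.4] F [-0.4  0.2  0.7]
```

Emit:
send_rows --pt "-0.001 0 0" --pt "-0.001 0 0" --pt "-0.001 0 0" --pt "0 0 0" --twist '[0,0,0,0]'

```text
clock: 22.63
ee_pos: [0.6247, 0.0878, 0.1189]
tcp_rot: [-3.142, 0.0, 0.052]
ft_force: [0.1, 0.3, 0.7]
gripper_width: 0.0002
gripper_force: 0.0
```

Emit:
send_rows --pt "-0.001 0 0" --pt "0 0 0" --twist '[0,0]'

```text
clock: 22.8
ee_pos: [0.6239, 0.0878, 0.119]
tcp_rot: [-3.142, -0.0, 0.052]
ft_force: [0.6, 0.4, -0.0]
gripper_width: 0.0006
gripper_force: 0.2
```

Emit:
send_rows --pt "-0.001 0 0" --pt "0 0 0" --twist '[0,0]'

```text
clock: 22.97
ee_pos: [0.6233, 0.0878, 0.1193]
tcp_rot: [-3.141, -0.002, 0.052]
ft_force: [2.2, 1.1, 0.0]
gripper_width: 0.0005
gripper_force: 1.2
```

Emit:
send_rows --pt "-0.0007 0 0" --pt "0 0 0" --twist '[0,0]'

```text
clock: 23.13
ee_pos: [0.6228, 0.0877, 0.1195]
tcp_rot: [-3.142, -0.002, 0.052]
ft_force: [4.7, 1.0, 0.2]
gripper_width: 0.0004
gripper_force: 2.4
```

Emit:
send_rows --pt "-0.0005 0 0" --pt "0 0 0" --twist '[0,0]'

```text
clock: 23.3
ee_pos: [0.6226, 0.0878, 0.1197]
tcp_rot: [-3.141, -0.003, 0.052]
ft_force: [6.0, 1.7, 1.9]
gripper_width: 0.0004
gripper_force: 3.1
```

Emit:
send_rows --pt "0.004 0 0" --pt "0.01 0 0" --pt "0 0 -0.03" --pt "0 0 -0.04" --pt "0 0 -0.04" --pt "0 0 0" --twist '[0,0,0,0,0,0]'

```text
clock: 23.8
ee_pos: [0.6373, 0.0883, 0.2368]
tcp_rot: [3.14, -0.011, 0.053]
ft_force: [0.6, 0.4, 0.5]
gripper_width: 0.0003
gripper_force: 0.0
```

Emit:
send_rows --pt "-0.03 0.03 0" --pt "-0.03 0.03 0" --pt "-0.03 0.03 0" --pt "-0.03 0.03 0" --pt "-0.03 0.035 0" --pt "-0.03 0.035 0" --pt "-0.03 0.035 0" --pt "0 0.035 0" --twist '[0,0,0,0,0,0,0,0]'

```text
clock: 24.47
ee_pos: [0.4455, -0.1696, 0.2288]
tcp_rot: [-3.14, 0.004, 0.052]
ft_force: [1.6, -0.1, 1.0]
gripper_width: 0.0004
gripper_force: 0.0
```

```bash
python3 chk.py | head -1; python3 chk2.py
```

```text
[ 0.4487028  -0.17321202  0.22864027]
[[  1.  -63. ]
 [129.2 -63. ]
 [129.2  -2.5]
 [  1.   -2.5]]
t6 242.34125438254773 184.42539929879237
[(np.int32(49), array([242.2 , 183.39]))]
t9 242.18164508758568 184.42345773038844
[(np.int32(48), array([242.25, 183.5 ]))]
```

```bash
python3 -c "
from rig import r
print(r.finish_job())"
```

```text
the job is handed in; nothing more can be done
None
```

I handed the job in at about 25 s: the stop is on the red mark to within about 1 mm, its lever is folded to the end stop, and the leaf block lies on the slope against the ledge and stop; the last check was by image measurements and contact forces, since my ten views were used up.

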